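Shim the rocking bearing housing and back up the wedge

TASK

The bearing housing rocks on its locating bar because its front foot hangs unsupported: with the fingertips, push the steel wedge along the bench under that foot until the housing sits level and can no longer rock. Then push the stop block along its rail until its face is up against the head of the wedge, and move the hand clear. Push only: do not lift the wedge off the bench, do not use the stop block to drive the wedge in, and leave the other parts where they lie.

Things in the scene. Friction and masses are not known exactly. Their poses are not given: they have to be found in the camera images.
- rail: Fixed rail assembly. Origin on the bench top, on the wedge lane's centre line; +y = direction of all pushing, z up. Coordinates in these texts: this frame, mm. The lane is the line x = 0 on the bare bench. Steel slide rail beside it: x 41 to 91, y -340 to 60, 24 high. Two bars 12 high cross under the housing, x -45 to 45: locating bar at y 170 to 190, rear seat at y 242 to 262.
- housing (a joint): Rocking angle of the dull grey cast bearing housing (pillow block, about 1.8 kg), pinned to rock only, about the locating bar at y 180, z 12. 0 = level, rear end on its seat (hard stop); +0.05 rad = front foot sunk, as it falls by its weight. Base x -35 to 35, y 60 to 265, 20 thick; front foot = low flange y 60 to 120; tall body y 120 to 216, top 114 above the bench.
- foot_edge (a point): Middle of the lower front edge of the housing's front foot, x 0, y 60: 6 mm above the bench when the foot is sunk, 12 mm when the housing is level.
- wedge: Loose steel taper wedge, 110 long, 40 wide, 0.3 kg, flat on the bench on the lane. Origin at the middle of its underside, +y towards its thin tip, which faces the foot. Tip (at +55) 3 mm thick, top rising evenly to 18.4 at -41; then a head block 26 high with a flat end face at -55. Pushing takes 2 to 4 N free, 5 to 12 N while it lifts the foot; beyond 15 N it is tight.
- wedge_tip (a point): Middle of the wedge's thin end, on its underside. It goes about 19 mm under the foot freely, then lifts it; with the tip about 56 to 59 mm inside the front edge (y 116 to 119, end face at y 6 to 9) the housing is level and the wedge stops hard. Friction keeps it there.
- wedge_head (a point): Centre of the flat end face of the wedge's head, 13 mm above its underside: the face to push.
- stop (a joint): Travel (m) of the steel stop block on the rail, 0 to 0.27, growing towards the housing (+y); front face at y = -235 mm + travel. About 2 N friction; stays where left. 50 long in y: a body 48 high rides the rail at x 38 to 94 and a solid tongue (x -28 to 42, 3 to 29 above the bench) reaches across the lane.
- stop_face (a point): Centre of the flat front face of the stop block's tongue, at x = 0, 16 mm high; it meets the wedge's end face. Axes parallel to those of the rail.
- stop_back (a point): Centre of the flat back face of the tongue, at x = 0, 16 mm high, 50 mm behind stop_face: the face to push.
- sleeve_a: Bystander: brass spacer sleeve standing on end, 34 diameter, 38 high; origin under its centre.
- sleeve_b: Bystander: a second sleeve just like sleeve_a.
- washer: Bystander: bronze thrust washer lying flat, 60 diameter, 6 thick; origin under its centre.
- cap: Bystander: grey bearing end cap lying flat, 50 by 70, 26 high; origin under its centre.
- stub: Bystander: rusty roller tube stub standing on end, 60 diameter, 75 high; origin under its centre.
- packer: Bystander: dark steel packing bar, 25 by 80, 16 high; origin under its centre.
- spanner: Bystander: steel spanner lying flat, 170 long.
Things that resemble listed ones, but are neither listed nor needed, are in the scene too. There is more than one size of the wedge; the job needs the smallest.

How it is judged:
By the outcome, as a careful person would: the job done as asked, in the order asked, and still so for the second after the job is handed in, with the robot touching nothing.
It also fails if it takes over 69 s, if anything falls off the work surface, if the arm or the gripper's body presses on something with over 40 N, if the wrist force passes 120 N, or if a joint passes its speed limit or range.

ROBOT

A 7-joint arm with a two-finger parallel gripper is mounted at the origin on the work surface. World frame = base frame: x ahead of the robot, y to its left, z up, the work surface at z = 0. Lengths are in m, angles in rad, forces in N, time in s.
With the tool pointing down it reaches from about 0.35 to 0.9 m from the base axis. Payload 7.2 kg.
Tool frame: the origin (TCP) lies midway between the tips of the shut fingers; the grasp point (between the pads) lies 19 mm behind it; y points along the fingers, z is the direction in which the jaws open and shut, and the axes are right-handed (so a half turn about y gives the same grasp; the last joint's range is limited). The gripper opens to 88 mm and grips with 3 to 60 N. Pads are 20 mm wide; open, the fingers measure 115 mm over their backs; the gripper's body (75 mm by 178 mm) begins 61 mm behind the grasp point.
Start: joints at [-1.305, 0.411, -0.013, 1.596, 0.006, 1.134, -0.082], TCP at [0.205, 0.591, 0.223] pointing down, gripper open.
Joint ranges: [-2.95, 2.95], [-0.29, 1.99], [-1.47, 1.44], [0.14, 2.54], [-1.03, 4.17], [0.13, 1.85], [-2.86, 2.86]. Speed limits (rad/s): [2.39, 2.39, 3.01, 3.01, 3.14, 3.14, 3.14].

INTERFACE

Orientations are given as a 3x3 rotation matrix whose columns are the frame's x, y, z axes.
In Python, from rig import manip gives the robot as it stands.
- The arm moves only by the tool carry_out, never from a script. Its argument "plan" is text: rows parted by semicolons, each of 5 numbers parted by spaces: the gripper's target within -1 to 1 (shut at 1, half-way at 0, fully open at -1), then the shift along the tool's x, y, z in m, then the turn about the tool's y in rad. In form: fingers x y z turn; .... A call has 1 to 10 rows; each row is the pose to reach, as a shift and turn from the pose commanded when the call began, along the tool's axes at that moment; what a row does not reach only later rows make up. A row lasts 1/12 s, in which the tool goes at most 41.7 mm and 7.16 degrees, less where a joint would pass 70% of its speed; a pose out of reach is approached as far as the arm can. A call with a gripper value outside its range is refused whole. The fingers move at their own pace and stop on an object; "squeeze" is the grip in N (left out, the last holds). Time passes only in rows, so rows that repeat a pose let the fingers close. It gives the time, the measured TCP pose, the force and the opening at its end, in the units of the state.
- manip.sense(): the state, without advancing time (a new reading comes with each control period).
- manip.snapshot(name): name is "scene" or "side" or "wrist"; returns the picture (384x512x3 uint8, red, green, blue); there is no depth.
- manip.camera_params(name): a dict with "camera_matrix" (3x3 intrinsics, pixels), "dist" ([k1, k2, p1, p2, k3] as OpenCV has them; the pictures are not rectified), "T" (4x4, takes a point from camera to world coordinates). Camera axes: x right, y down, z forward; pixel columns grow to the right and rows downward; lengths in m; the calibration is good to about 2 mm. A picture is of the moment at which its call begins: read the wrist's pose just before it. camera_params takes no time and is no camera call; for the wrist camera it gives the pose at the moment of the call.
- manip.finish_job(): hands the job in, once; it reports no verdict.
Trained networks look in the newest picture that a camera, given by its name, has taken for a name from the list of things; names that differ only in an ending like _2 or _b are one class to them, and where a whole thing is asked for, a point or a joint stands for the part that bears it (a point fixed in the world has none). Each returns a list of dicts, best first, with "p" (0 to 1); they miss things now and then, are a little off and sometimes report something else, mostly with a low value. They report only what shows in the picture. A call takes as long as a camera call. They do not tell look-alikes from the thing itself.
- manip.search_frame(camera, name): "location" ([column, row] in pixels, amid what is visible of it).
The state is a dict: "t": time; "joint_positions": joint angles; "qd": joint speeds; "tau": joint torques, N m; "ee_pos": TCP position; "orientation": TCP orientation; "contact_force": force on the tool from outside, world axes, zero at the start; "moment": the same for the moment, N m; "gripper_width": finger opening in m.
Only numpy, scipy, OpenCV 4.12 (cv2) and the standard library are available. Lean on these libraries where they do the work, as an engineer would, in place of code of your own. Each camera call takes 0.05 s, during which the arm holds its last target.

## Working session

There is one attempt and no reset: what is moved stays moved. The work goes in short steps, Python scripts to look and compute and a tool call to move; the robot and the scene stay as the last step left them, time stands still between calls to the robot, and variables do not carry over. Pictures are saved under pics/ and viewed, and the job is handed in when it is done.

Besides the shell and the picture viewer there is one more tool, called as name(argument=value, ...) on one line, values as JSON. carry_out: Moves the arm, as the interface text tells. Its arguments: {"type":"object","properties":{"plan":{"type":"string"},"squeeze":{"type":"number"}},"required":["plan"]}

```bash
mkdir -p pics; ls
python3 - <<'E'
from rig import manip
import cv2, numpy as np
s=manip.sense(); print(s)
for n in ["scene","side","wrist"]:
    im=manip.snapshot(n); cv2.imwrite(f"pics/{n}0.png",im[...,::-1])
    p=manip.camera_params(n); print(n,np.round(p["camera_matrix"],1).tolist(),p["dist"],np.round(p["T"],4).tolist())
E
```

```text
pics
{'t': 0.0, 'joint_positions': array([-1.30521098,  0.41191665, -0.01272917,  1.59706626,  0.00562586,
        1.1343137 , -0.08219044]), 'qd': array([ 4.47433864e-04, -2.96292488e-04,  3.71934096e-04, -8.03431290e-04,
        1.65864845e-05,  1.42803460e-03,  1.97942867e-03]), 'tau': array([-7.39635670e-04, -5.87971723e+01,  6.41438998e-01, -2.91071606e+01,
       -5.37227048e-02,  1.84313860e-02,  1.50648216e-04]), 'ee_pos': array([0.20463063, 0.58999297, 0.22178948]), 'orientation': array([[ 9.44828961e-01, -4.16920537e-04,  3.27563826e-01],
       [-3.27564063e-01, -1.61521749e-03,  9.44827590e-01],
       [ 1.35168794e-04, -9.99998609e-01, -1.66267245e-03]]), 'contact_force': array([-0.23335828, -0.36324117,  0.1628415 ]), 'moment': array([-0.0318626 , -0.00605843,  0.01389074]), 'gripper_width': 0.08783502660137664}
scene [[484.2, 0.0, 256.7], [0.0, 484.2, 190.6], [0.0, 0.0, 1.0]] [-0.00552536  0.          0.          0.          0.        ] [[-0.7058, 0.4801, -0.5209, 1.0105], [0.7083, 0.4684, -0.528, 0.6097], [-0.0095, -0.7417, -0.6707, 0.7818], [0.0, 0.0, 0.0, 1.0]]
side [[411.1, 0.0, 251.5], [0.0, 411.1, 192.3], [0.0, 0.0, 1.0]] [-0.02703401  0.          0.          0.          0.        ] [[-0.9793, -0.1166, 0.1655, 0.2987], [-0.2025, 0.5757, -0.7922, 0.7623], [-0.0029, -0.8093, -0.5874, 0.591], [0.0, 0.0, 0.0, 1.0]]
wrist [[339.7, 0.0, 257.3], [0.0, 339.7, 191.8], [0.0, 0.0, 1.0]] [-0.02095386  0.          0.          0.          0.        ] [[0.3279, 0.8993, 0.2895, 0.1229], [0.9447, -0.3116, -0.1022, 0.6182], [-0.0017, 0.307, -0.9517, 0.3836], [0.0, 0.0, 0.0, 1.0]]
```

View pics/scene0.png

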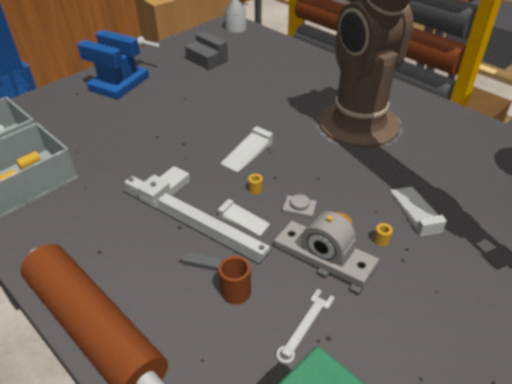

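View pics/side0.png

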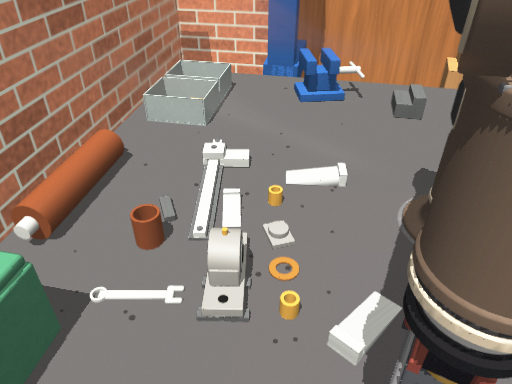

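View pics/wrist0.png

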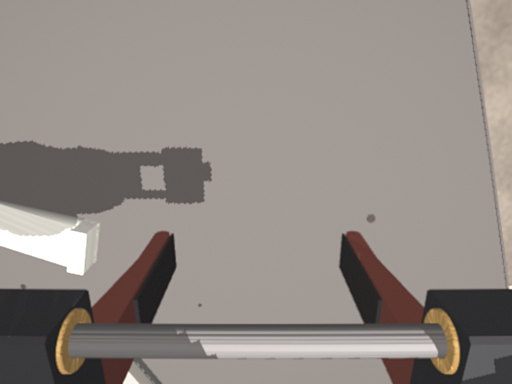

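Run:
```python
import cv2
a=cv2.imread("pics/scene0.png")[155:295,115:385]; cv2.imwrite("pics/sc_crop.png",cv2.resize(a,None,fx=2.95,fy=2.95,interpolation=cv2.INTER_CUBIC))
a=cv2.imread("pics/side0.png")[130:325,130:330]; cv2.imwrite("pics/si_crop.png",cv2.resize(a,None,fx=3,fy=3,interpolation=cv2.INTER_CUBIC))
```

```text
(no output)
```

View pics/sc_crop.png

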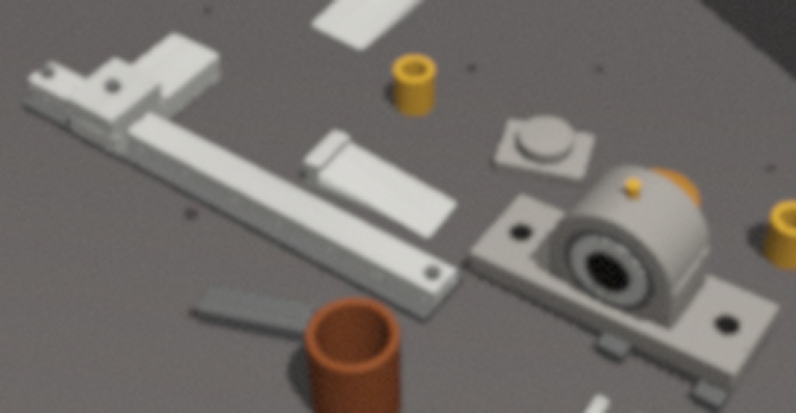

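View pics/si_crop.png

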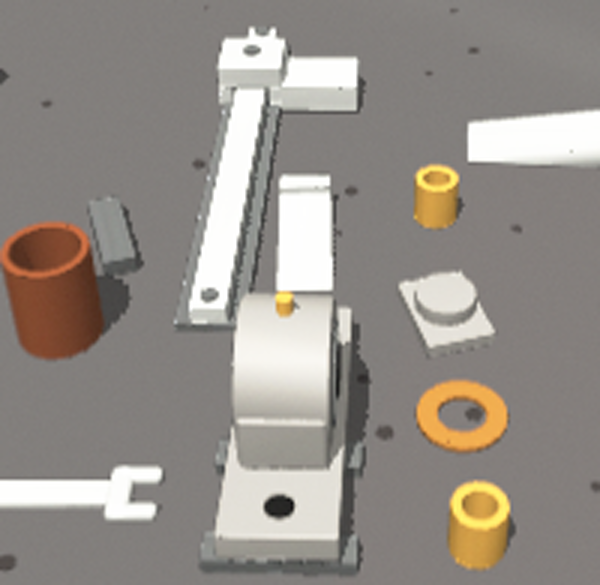

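```bash
cat > h.py <<'E'
import numpy as np, cv2
from rig import manip
from scipy.optimize import least_squares
CP={n:manip.camera_params(n) for n in ["scene","side"]}
def proj(n,P,p=None):
    p=p or CP[n]; T=np.array(p["T"]); Ti=np.linalg.inv(T)
    r,_=cv2.Rodrigues(Ti[:3,:3])
    return cv2.projectPoints(np.atleast_2d(P).astype(float),r,Ti[:3,3],np.array(p["camera_matrix"]),np.array(p["dist"]))[0][:,0]
def fr(q,P):
    P=np.atleast_2d(np.array(P,float))/1000; c,s=np.cos(q[2]),np.sin(q[2])
    return np.c_[q[0]+c*P[:,0]-s*P[:,1],q[1]+s*P[:,0]+c*P[:,1],P[:,2]]
def onplane(n,uv,z,p=None):
    p=p or CP[n]; T=np.array(p["T"])
    u=cv2.undistortPoints(np.array(uv,float).reshape(-1,1,2),np.array(p["camera_matrix"]),np.array(p["dist"]))[:,0]
    d=np.c_[u,np.ones(len(u))]@T[:3,:3].T
    return T[:3,3]+d*((z-T[2,3])/d[:,2])[:,None]
E
cat > fit.py <<'E'
from h import *
S=lambda x,y:(115+x/2.95,155+y/2.95)
D=lambda x,y:(130+x/3,130+y/3)
obs=[("scene",(-35,60,26),S(522,195)),("scene",(35,60,26),S(472,248)),("scene",(35,265,36),S(735,370)),("scene",(-35,265,36),S(778,308)),
("side",(35,265,36),D(218,541)),("side",(-35,265,36),D(340,541)),("side",(45,262,12),D(203,553)),("side",(-45,262,12),D(357,553)),("side",(91,60,0),D(178,326))]
def res(q): return np.concatenate([proj(n,fr(q,P))[0]-uv for n,P,uv in obs])
g=onplane("scene",[S(550,290),S(60,80)],0.02); d=g[0]-g[1]
q0=[*g[0][:2],np.arctan2(-d[0],d[1])]
r=least_squares(res,q0,loss="soft_l1"); print(q0,r.x,np.round(r.fun.reshape(-1,2),1).tolist())
np.save("q.npy",r.x)
# wedge tip bottoms and head, inverse
q=r.x
def inv(W):
    c,s=np.cos(q[2]),np.sin(q[2]); d=W[:,:2]-q[:2]
    return np.round(1000*np.c_[c*d[:,0]+s*d[:,1],-s*d[:,0]+c*d[:,1]],1)
print("wedge tip",inv(onplane("scene",[S(457,204),S(430,237)],0.003)), "head top back",inv(onplane("scene",[S(333,131),S(305,157)],0.026)))
print("side head back top",inv(onplane("side",[D(279,176),D(331,176)],0.026)))
print("stop tongue top front", inv(onplane("side",[D(357,84),D(288,84)],0.029)),inv(onplane("scene",[S(219,58),S(160,97)],0.029)), "back",inv(onplane("side",[D(357,58)],0.029)))
print("big wedges", inv(onplane("side",[(285,177),(345,170),(347,185)],0.0)))
for n,f in(("scene",2),("side",2)):
    im=cv2.imread(f"pics/{n}0.png")
    B=[((-35,60,6),(35,60,6)),((-35,60,26),(35,60,26)),((35,60,26),(35,265,36)),((-35,60,26),(-35,265,36)),((41,-340,0),(41,60,0)),((91,-340,0),(91,60,0)),((41,60,0),(91,60,0)),((-45,262,12),(45,262,12)),((0,-340,0),(0,60,0))]
    im=cv2.resize(im,None,fx=4,fy=4,interpolation=cv2.INTER_CUBIC)
    for a,b in B:
        p=proj(n,fr(q,[a,b]))*4; cv2.line(im,*[tuple(int(v) for v in x) for x in p],(0,0,255),1)
    im=im[600:1180,440:1240] if n=="scene" else im[520:1120,520:1320]
    cv2.imwrite(f"pics/ov_{n}.png",im)
E
python3 fit.py
```

```text
[np.float64(0.4905269684563507), np.float64(0.21076423110989106), np.float64(0.25064317761676524)] [0.48066259 0.08250393 0.16984102] [[0.0, -1.7], [-0.8, -0.0], [0.1, 0.8], [1.1, -1.6], [-1.1, -2.8], [0.3, -1.6], [-0.7, 0.7], [0.8, 2.1], [-0.1, 0.5]]
wedge tip [[-14.1  16.3]
 [ 25.1  18.7]] head top back [[ -6.  -94.2]
 [ 28.9 -94.1]]
side head back top [[ 31.6 -89.7]
 [ -9.5 -90.9]]
stop tongue top front [[ -24.8 -226.2]
 [  35.7 -224.4]] [[ -19.7 -222.3]
 [  43.2 -229.3]] back [[ -23.  -271.5]]
big wedges [[-119.2 -182.6]
 [-279.  -220.7]
 [-273.6 -151.2]]
```

View pics/ov_scene.png

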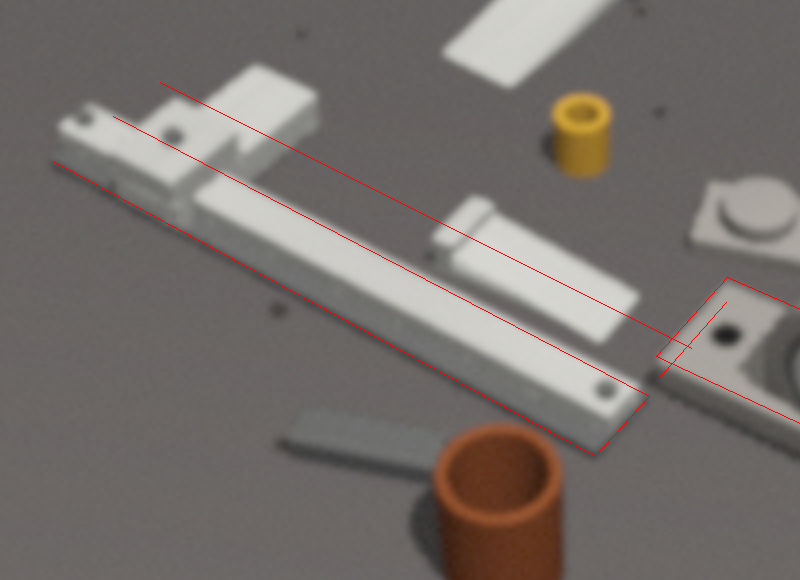

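View pics/ov_side.png

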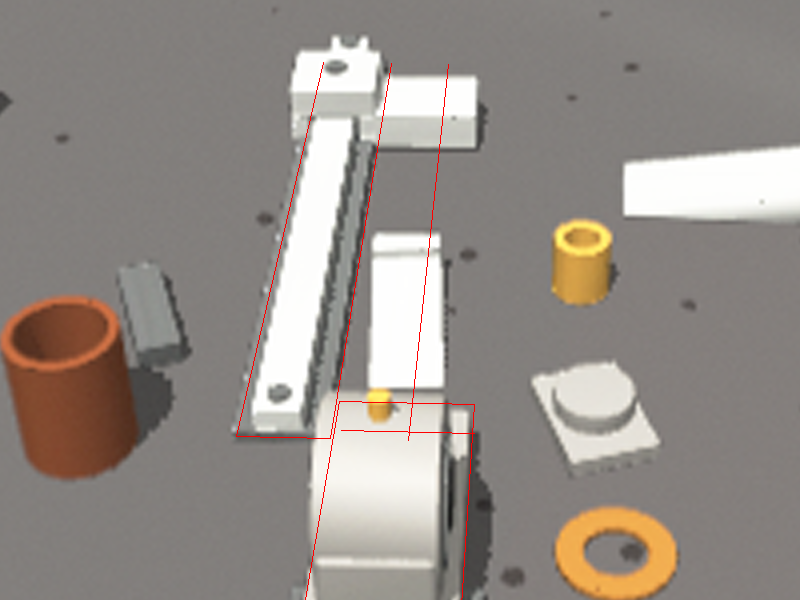

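The lane wedge (scene 243,217; side 232,208) measures about 110 mm long, which fits. The other two, at scene (248,150) and (418,210), are clearly longer, so they look like the decoys. The stop travel is about 9 mm. I'll move the wrist camera over the lane to get a finer measurement.

carry_out(plan="-1 0.042 0 -0.042 0.12; -1 0.08 0 -0.08 0.24; -1 0.11 0 -0.11 0.36; -1 0.14 0 -0.14 0.48; -1 0.17 0 -0.17 0.6; -1 0.2 0 -0.2 0.72; -1 0.23 0 -0.23 0.84; -1 0.26 0 -0.26 0.96; -1 0.29 0 -0.29 1.067; -1 0.3 0 -0.3 1.067")

```text
t: 0.98
ee_pos: [0.387, 0.2136, 0.2228]
orientation: [[0.163, 0.0, 0.987], [-0.987, 0.001, 0.163], [-0.0, -1.0, 0.0]]
contact_force: [0.5, 0.2, 0.4]
gripper_width: 0.0874
```

```bash
cat > go.py <<'E'
from h import *
import sys
def where(q):
    s=manip.sense(); R=np.array(s["orientation"]); c,n=np.cos(q[2]),np.sin(q[2])
    L=np.array([[c,-n,0],[n,c,0],[0,0,1]]); p=L.T@(s["ee_pos"]-np.array([q[0],q[1],0]))
    return s,R,L,p
def shift(q,t):  # t lane mm
    s,R,L,p=where(q); d=R.T@(L@(np.array(t)/1000-p))
    x=L.T@R[:,0]; turn=np.arctan2(x[1],x[0])+np.pi/2
    print("t",round(s["t"],2),"lane mm",np.round(p*1000,1),"tool shift",np.round(d,4),"turn",round(turn,4),"F lane",np.round(L.T@s["contact_force"],1),"w",round(s["gripper_width"],4),"tilt",np.round(R[2],3))
if __name__=="__main__": shift(np.load("q.npy"),[float(v) for v in sys.argv[1:4]])
E
python3 go.py 5 -130 200
```

```text
t 0.98 lane mm [-70.2 145.1 222.8] tool shift [0.2746 0.0226 0.077 ] turn -0.0065 F lane [0.5 0.1 0.4] w 0.0874 tilt [-0. -1.  0.]
```

carry_out(plan="-1 0.041 0.003 0.011 0; -1 0.08 0.006 0.022 0; -1 0.12 0.01 0.033 0; -1 0.16 0.013 0.044 0; -1 0.2 0.016 0.055 -0.0065; -1 0.24 0.02 0.068 -0.0065; -1 0.262 0.022 0.077 -0.0065; -1 0.262 0.022 0.077 -0.0065; -1 0.262 0.022 0.077 -0.0065")

```text
t: 1.73
ee_pos: [0.5067, -0.0308, 0.2002]
orientation: [[0.172, -0.001, 0.985], [-0.985, -0.001, 0.172], [0.0, -1.0, -0.001]]
contact_force: [-0.2, 0.6, 0.0]
gripper_width: 0.088
```

```bash
python3 go.py 5 -130 200
python3 - <<'E'
from h import *
import pickle
p=manip.camera_params("wrist"); im=manip.snapshot("wrist"); cv2.imwrite("pics/wrist1.png",im[...,::-1]); pickle.dump(p,open("w1.pkl","wb"))
q=np.load("q.npy"); b=cv2.resize(im[...,::-1],None,fx=1.5,fy=1.5)
for a,c in [((-35,60,6),(35,60,6)),((-35,60,26),(35,60,26)),((41,-340,0),(41,60,0)),((91,-340,0),(91,60,0)),((0,-340,0),(0,60,0)),((41,60,0),(91,60,0))]:
    n=np.linspace(0,1,40)[:,None]; P=fr(q,np.array(a)*(1-n)+np.array(c)*n); cam=(np.linalg.inv(p["T"])@np.c_[P,np.ones(40)].T)[2]
    for u in proj("",P,p)[cam>.05]: cv2.circle(b,(int(u[0]*1.5),int(u[1]*1.5)),1,(0,0,255),-1) if abs(u).max()<2000 else 0
cv2.imwrite("pics/wrist1o.png",b)
E
```

```text
t 1.73 lane mm [   6.5 -116.1  200.2] tool shift [ 0.0139  0.0002 -0.0016] turn 0.0035 F lane [-0.1  0.6  0. ] w 0.088 tilt [ 0.    -1.    -0.001]
```

View pics/wrist1o.png

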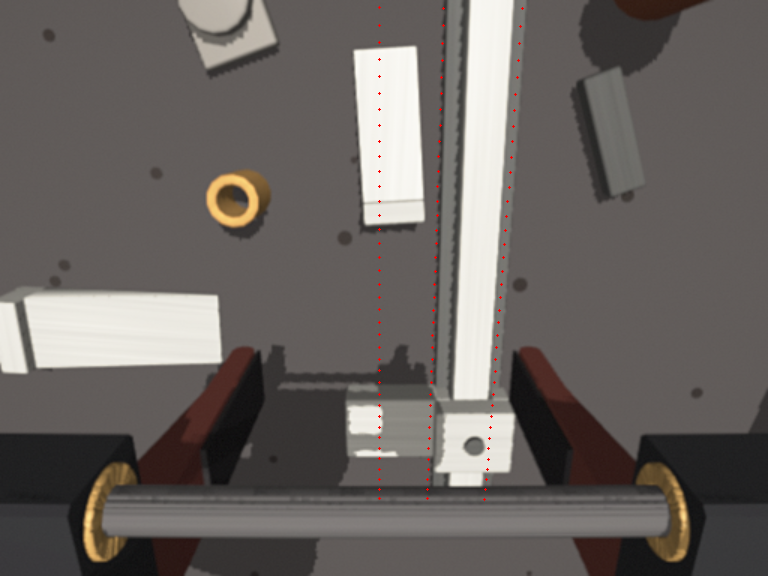

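```bash
python3 - <<'E'
from h import *
import pickle
p=pickle.load(open("w1.pkl","rb")); q=np.load("q.npy")
def inv(W,q):
    c,s=np.cos(q[2]),np.sin(q[2]); d=W[:,:2]-q[:2]
    return np.round(1000*np.c_[c*d[:,0]+s*d[:,1],-s*d[:,0]+c*d[:,1]],1)
f=lambda *a:np.array(a)/1.5
g=lambda a,z:inv(onplane("",f(*a),z,p),q).tolist()
print("rail L",g([(448,5),(437,370)],0),"R",g([(525,5),(500,350)],0))
print("rail top",g([(513,5),(489,395)],.024))
print("tip",g([(355,49),(416,46)],.003),"head top back",g([(365,223),(424,220)],.026),"head top front",g([(364,204),(423,199)],.026))
print("tongue top L front/back",g([(347,400),(347,455)],.029))
E
python3 - <<'E'
import cv2
a=cv2.imread("pics/wrist1.png")[10:170,220:380]; cv2.imwrite("pics/w1c.png",cv2.resize(a,None,fx=3.7,fy=3.7,interpolation=cv2.INTER_CUBIC))
E
```

```text
rail L [[43.6, 41.3], [45.2, -215.9]] R [[92.7, 41.7], [93.6, -198.5]]
rail top [[79.7, 36.8], [82.2, -224.3]]
tip [[-15.8, 14.9], [23.6, 16.8]] head top back [[-9.4, -94.3], [29.9, -92.1]] head top front [[-9.9, -81.6], [28.8, -78.2]]
tongue top L front/back [[-23.8, -226.0], [-24.9, -274.1]]
```

View pics/w1c.png

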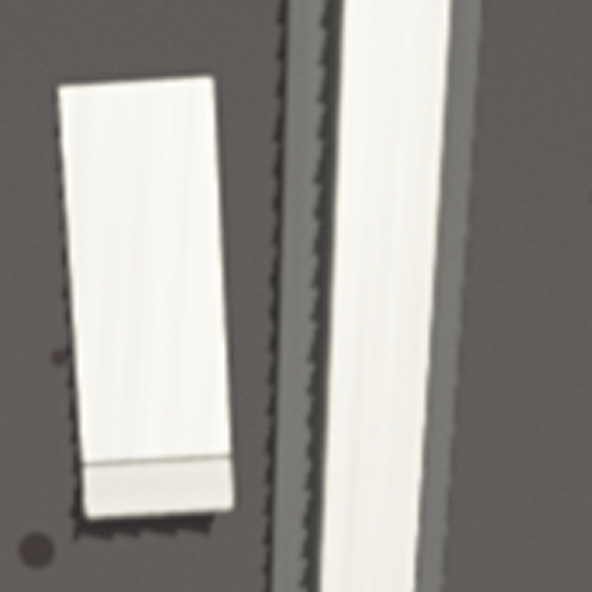

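```bash
python3 - <<'E'
import numpy as np
q=np.load("q.npy"); q=q+np.array([.0023*np.cos(q[2]),.0023*np.sin(q[2]),.006]); np.save("q.npy",q); print(q)
E
python3 go.py 8.5 -124 10
```

```text
[0.4829295  0.08289269 0.17584102]
t 1.78 lane mm [   3.4 -114.6  200.2] tool shift [0.0095 0.1902 0.0053] turn -0.0001 F lane [ 0.1  0.4 -0.1] w 0.0882 tilt [-0.    -1.    -0.001]
```

carry_out(plan="0.43 0.0095 0.03 0.005 -0.05; 0.43 0.0095 0.06 0.005 -0.05; 0.43 0.0095 0.09 0.005 -0.05; 0.43 0.0095 0.12 0.005 -0.05; 0.43 0.0095 0.14 0.005 -0.05; 0.43 0.0095 0.16 0.005 -0.05; 0.43 0.0095 0.175 0.005 -0.05; 0.43 0.0095 0.185 0.005 -0.05; 0.43 0.0095 0.189 0.005 -0.05; 0.43 0.0095 0.189 0.005 -0.05")

```text
t: 2.62
ee_pos: [0.5129, -0.037, 0.0112]
orientation: [[0.226, -0.001, 0.974], [-0.974, 0.0, 0.226], [-0.001, -1.0, -0.001]]
contact_force: [-0.1, -0.2, 1.1]
gripper_width: 0.0261
```

```bash
python3 go.py 8 -106 10
python3 - <<'E'
from h import *
im=manip.snapshot("wrist"); cv2.imwrite("pics/wrist2.png",cv2.resize(im[...,::-1],None,fx=1.5,fy=1.5))
E
```

```text
t 2.62 lane mm [   8.6 -123.2   11.2] tool shift [-0.0173  0.0013  0.0003] turn 0.0521 F lane [-0.1 -0.1  1.1] w 0.0261 tilt [-0.001 -1.    -0.001]
```

View pics/wrist2.png

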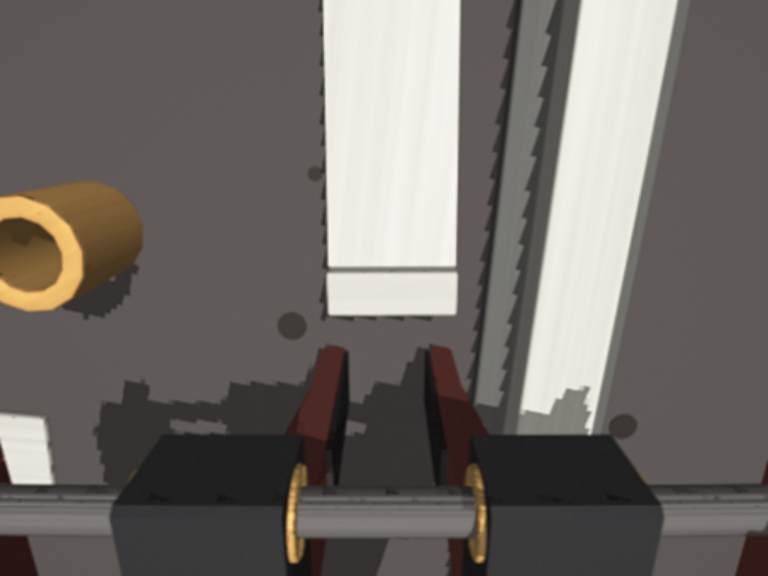

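The fingers are parallel to the head face and centred on it: the face is at row 316 and spans columns 327–457, with fingers at 320–470. I'll push along the wedge's own axis.

carry_out(plan="0.43 -0.008 0.001 0.0005 0; 0.43 -0.013 0.001 0.0005 0; 0.43 -0.018 0.001 0.0005 0; 0.43 -0.023 0.001 0.0005 0; 0.43 -0.028 0.001 0.0005 0; 0.43 -0.033 0.001 0.0005 0; 0.43 -0.038 0.001 0.0005 0; 0.43 -0.043 0.001 0.0005 0; 0.43 -0.048 0.001 0.0005 0; 0.43 -0.053 0.001 0.0005 0")

```text
t: 3.5
ee_pos: [0.5029, 0.013, 0.0113]
orientation: [[0.224, 0.002, 0.975], [-0.975, -0.001, 0.224], [0.001, -1.0, 0.002]]
contact_force: [1.8, -5.1, 5.4]
gripper_width: 0.0251
```

```bash
python3 go.py 3 -20 10
python3 - <<'E'
from h import *
im=manip.snapshot("wrist"); cv2.imwrite("pics/wrist3.png",cv2.resize(im[...,::-1],None,fx=1.5,fy=1.5))
E
```

```text
t 3.5 lane mm [  7.5 -72.3  11.3] tool shift [-0.0525  0.0012 -0.0019] turn 0.0496 F lane [ 0.9 -5.4  5.4] w 0.0251 tilt [ 0.001 -1.     0.002]
```

View pics/wrist3.png

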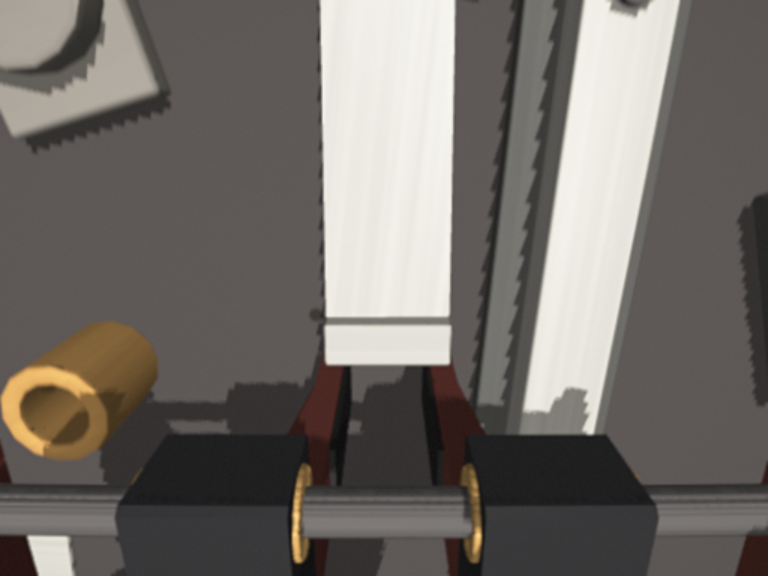

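carry_out(plan="0.43 -0.004 0 0 0; 0.43 -0.008 0 -0.0005 0; 0.43 -0.012 0 -0.0007 0; 0.43 -0.016 0 -0.001 0; 0.43 -0.02 0 -0.0012 0; 0.43 -0.024 0 -0.0015 0; 0.43 -0.028 0 -0.0017 0; 0.43 -0.031 0 -0.002 0; 0.43 -0.034 0 -0.002 0")

```text
t: 4.3
ee_pos: [0.4934, 0.0449, 0.0111]
orientation: [[0.223, 0.002, 0.975], [-0.975, -0.002, 0.223], [0.002, -1.0, 0.002]]
contact_force: [2.1, -10.3, 4.5]
gripper_width: 0.0251
```

```bash
python3 go.py 3 -10 10
python3 - <<'E'
from h import *
im=manip.snapshot("wrist"); cv2.imwrite("pics/wrist4.png",cv2.resize(im[...,::-1],None,fx=1.5,fy=1.5))
im=manip.snapshot("side"); cv2.imwrite("pics/side4.png",cv2.resize(im[130:325,130:330,::-1],None,fx=3,fy=3))
E
```

```text
t 4.3 lane mm [  3.7 -39.2  11.1] tool shift [-0.0292  0.0011  0.0008] turn 0.0493 F lane [  0.3 -10.5   4.5] w 0.0251 tilt [ 0.002 -1.     0.002]
```

View pics/wrist4.png

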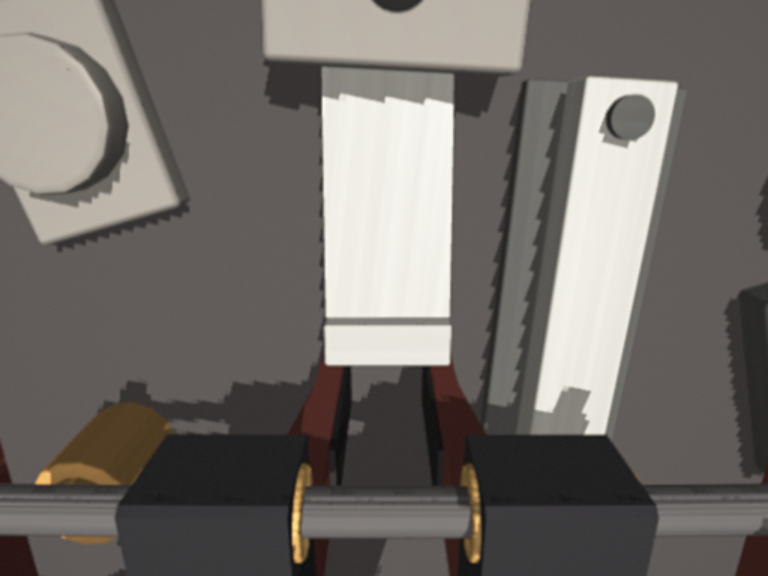

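View pics/side4.png

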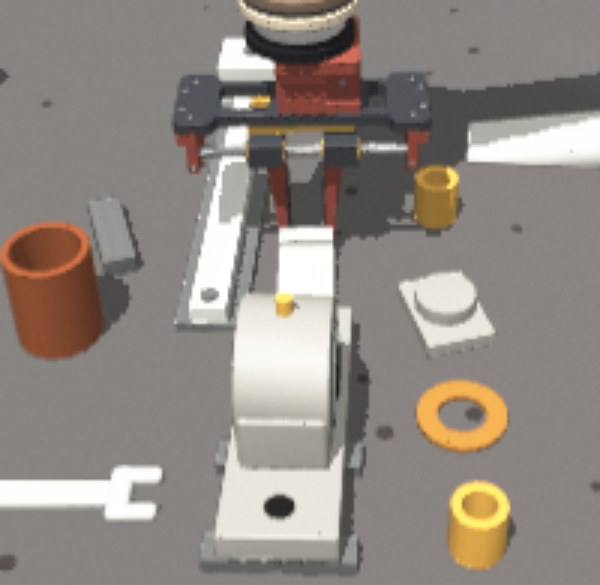

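carry_out(plan="0.43 -0.002 0 0 0.006; 0.43 -0.004 0 0 0.012; 0.43 -0.006 0 0 0.018; 0.43 -0.008 0 0 0.024; 0.43 -0.01 0 0.0002 0.03; 0.43 -0.012 0 0.0003 0.036; 0.43 -0.014 0 0.0004 0.042; 0.43 -0.016 0 0.0005 0.048; 0.43 -0.018 0 0.0006 0.049; 0.43 -0.02 0 0.0007 0.049")

```text
t: 5.23
ee_pos: [0.4892, 0.0632, 0.0111]
orientation: [[0.174, 0.001, 0.985], [-0.985, -0.003, 0.174], [0.003, -1.0, 0.001]]
contact_force: [2.0, -11.8, 6.7]
gripper_width: 0.0253
```

```bash
python3 go.py 3 -3 10
python3 - <<'E'
from h import *
im=manip.snapshot("wrist"); cv2.imwrite("pics/wrist5.png",cv2.resize(im[...,::-1],None,fx=1.5,fy=1.5))
E
```

```text
t 5.23 lane mm [  2.7 -20.5  11.1] tool shift [-0.0175  0.001   0.0003] turn -0.001 F lane [ -0.1 -11.9   6.7] w 0.0253 tilt [ 0.003 -1.     0.001]
```

View pics/wrist5.png

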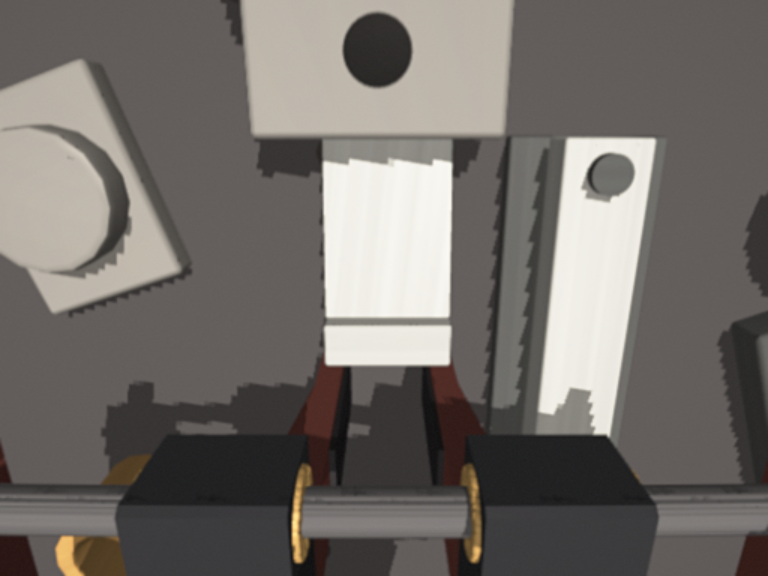

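carry_out(plan="0.43 -0.0015 0 0 0; 0.43 -0.003 0 0 0; 0.43 -0.0045 0 0 0; 0.43 -0.006 0 0 0; 0.43 -0.0075 0 0 0; 0.43 -0.009 0 0 0; 0.43 -0.0105 0 0 0; 0.43 -0.012 0 0 0; 0.43 -0.013 0 0 0")

```text
t: 6.03
ee_pos: [0.4871, 0.0765, 0.0111]
orientation: [[0.174, 0.002, 0.985], [-0.985, -0.002, 0.174], [0.002, -1.0, 0.001]]
contact_force: [2.1, -11.2, 6.2]
gripper_width: 0.0249
```

```bash
python3 go.py 3 -3 10
```

```text
t 6.03 lane mm [ 3.  -7.  11.1] tool shift [-0.004   0.0011  0.    ] turn -0.0006 F lane [  0.1 -11.4   6.2] w 0.0249 tilt [ 0.002 -1.     0.001]
```

carry_out(plan="0.43 -0.001 0 0 0; 0.43 -0.002 0 0 0; 0.43 -0.002 0 0 0")

```text
t: 6.28
ee_pos: [0.4867, 0.0786, 0.0111]
orientation: [[0.175, 0.002, 0.985], [-0.985, -0.002, 0.175], [0.002, -1.0, 0.001]]
contact_force: [1.8, -10.0, 6.5]
gripper_width: 0.0251
```

```bash
python3 go.py 3 -3 10
```

```text
t 6.28 lane mm [ 3.  -4.9 11.1] tool shift [-0.0019  0.0011 -0.    ] turn -0.0004 F lane [  0.1 -10.2   6.5] w 0.0251 tilt [ 0.002 -1.     0.001]
```

carry_out(plan="0.43 -0.0007 0 0 0; 0.43 -0.0014 0 0 0; 0.43 -0.002 0 0 0; 0.43 -0.002 0 0 0")

```text
t: 6.62
ee_pos: [0.4864, 0.0801, 0.0111]
orientation: [[0.174, 0.002, 0.985], [-0.985, -0.002, 0.174], [0.003, -1.0, 0.001]]
contact_force: [1.6, -11.1, 5.3]
gripper_width: 0.0253
```

carry_out(plan="0.43 -0.0005 0 0 0; 0.43 -0.001 0 0 0; 0.43 -0.001 0 0 0")

```text
t: 6.87
ee_pos: [0.4864, 0.0803, 0.0111]
orientation: [[0.174, 0.002, 0.985], [-0.985, -0.003, 0.174], [0.004, -1.0, 0.001]]
contact_force: [2.6, -13.6, 5.5]
gripper_width: 0.0251
```

```bash
python3 go.py 3 -3 10
```

```text
t 6.87 lane mm [ 2.9 -3.2 11.1] tool shift [-0.0002  0.0011  0.0001] turn -0.0014 F lane [  0.2 -13.8   5.5] w 0.0251 tilt [ 0.004 -1.     0.001]
```

carry_out(plan="0.43 -0.0005 0 0 0; 0.43 -0.001 0 0 0; 0.43 -0.001 0 0 0; 0.43 -0.001 0 0 0")

```text
t: 7.2
ee_pos: [0.4864, 0.0804, 0.0111]
orientation: [[0.173, 0.002, 0.985], [-0.985, -0.004, 0.173], [0.004, -1.0, 0.002]]
contact_force: [3.2, -15.5, 6.2]
gripper_width: 0.025
```

carry_out(plan="0.43 -0.0005 0 0 0; 0.43 -0.001 0 0 0; 0.43 -0.001 0 0 0; 0.43 -0.001 0 0 0")

```text
t: 7.53
ee_pos: [0.4863, 0.0806, 0.0111]
orientation: [[0.172, 0.003, 0.985], [-0.985, -0.005, 0.172], [0.005, -1.0, 0.002]]
contact_force: [2.8, -18.0, 6.9]
gripper_width: 0.0253
```

```bash
python3 go.py 3 -3 10
python3 - <<'E'
from h import *
im=manip.snapshot("wrist"); cv2.imwrite("pics/wrist6.png",cv2.resize(im[...,::-1],None,fx=1.5,fy=1.5))
im=manip.snapshot("scene"); cv2.imwrite("pics/scene6.png",cv2.resize(im[155:295,185:385,::-1],None,fx=4,fy=4,interpolation=cv2.INTER_CUBIC))
E
```

```text
t 7.53 lane mm [ 2.9 -2.8 11.1] tool shift [0.0002 0.0011 0.0001] turn -0.0027 F lane [ -0.4 -18.2   6.9] w 0.0253 tilt [ 0.005 -1.     0.002]
```

View pics/wrist6.png

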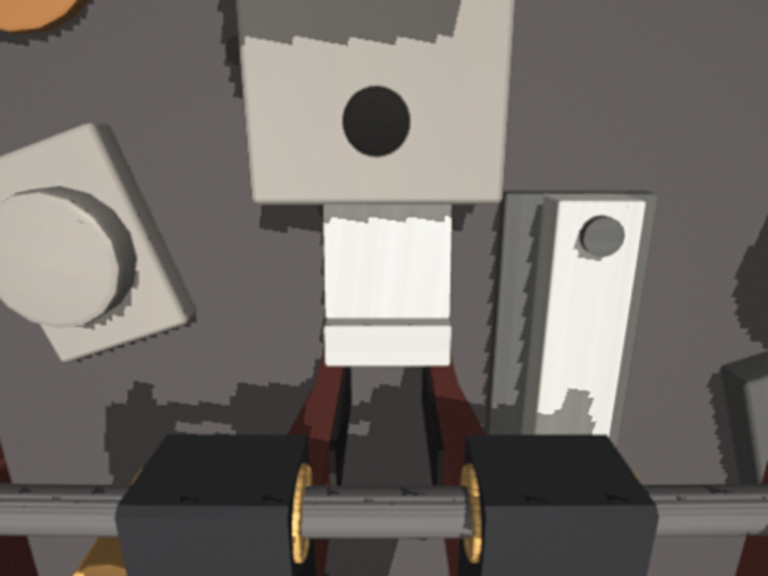

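View pics/scene6.png

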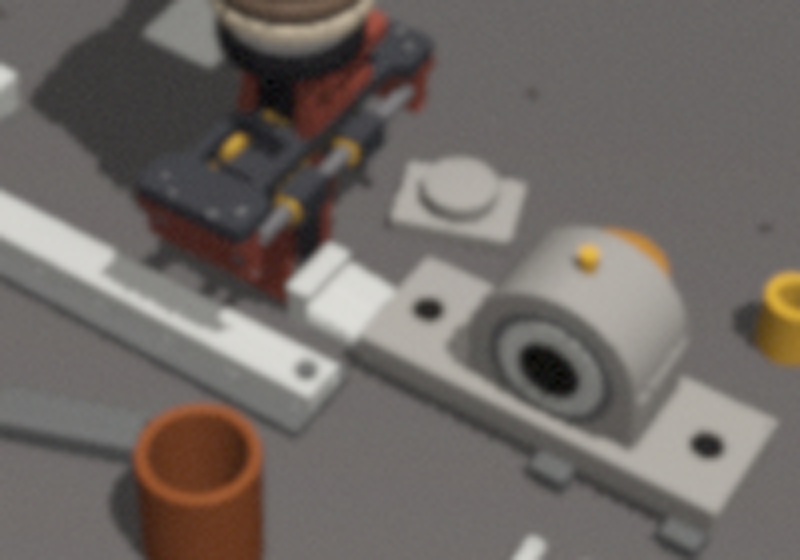

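carry_out(plan="0.43 -0.001 0 0 0; 0.43 -0.002 0 0 0; 0.43 -0.002 0 0 0; 0.43 -0.002 0 0 0")

```text
t: 7.97
ee_pos: [0.4862, 0.0809, 0.0111]
orientation: [[0.171, 0.003, 0.985], [-0.985, -0.007, 0.171], [0.007, -1.0, 0.002]]
contact_force: [3.5, -23.7, 6.4]
gripper_width: 0.0251
```

carry_out(plan="0.43 0.003 0 0 0; 0.43 0.008 0 0 0; 0.43 0.016 0 0 0; 0.43 0.022 0 0 0; 0.43 0.022 0 0 0; 0.43 0.022 0 0 0")

```text
t: 8.47
ee_pos: [0.4884, 0.0661, 0.0105]
orientation: [[0.176, -0.0, 0.984], [-0.984, 0.0, 0.176], [-0.0, -1.0, -0.0]]
contact_force: [0.5, 0.0, -0.1]
gripper_width: 0.0251
```

```bash
python3 go.py 3 -306 75
python3 - <<'E'
from h import *
import pickle
p=manip.camera_params("wrist"); im=manip.snapshot("wrist"); cv2.imwrite("pics/wrist7.png",cv2.resize(im[...,::-1],None,fx=1.5,fy=1.5)); pickle.dump(p,open("w7.pkl","wb"))
im=manip.snapshot("scene"); cv2.imwrite("pics/scene7.png",cv2.resize(im[155:295,185:385,::-1],None,fx=4,fy=4,interpolation=cv2.INTER_CUBIC))
E
```

```text
t 8.47 lane mm [  2.4 -17.5  10.5] tool shift [ 2.885e-01 -6.460e-02  1.000e-04] turn 0.0013 F lane [ 0.5 -0.1 -0.1] w 0.0251 tilt [-0. -1. -0.]
```

View pics/wrist7.png

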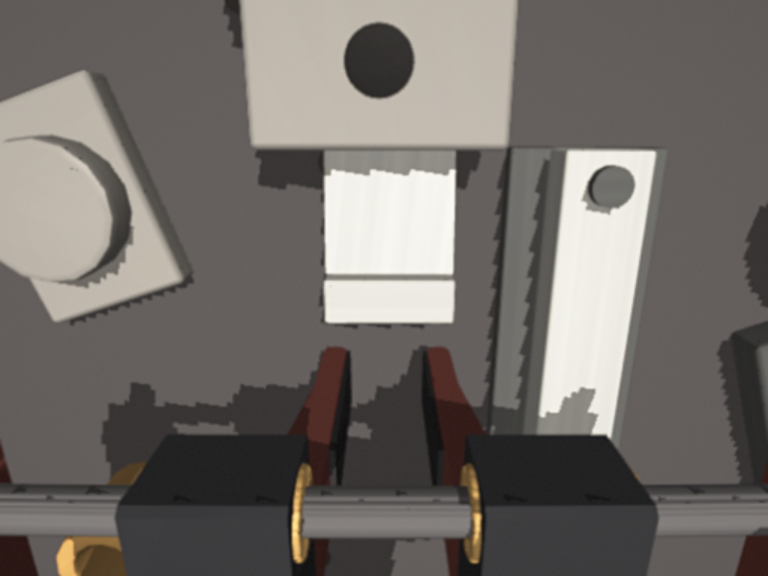

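View pics/scene7.png

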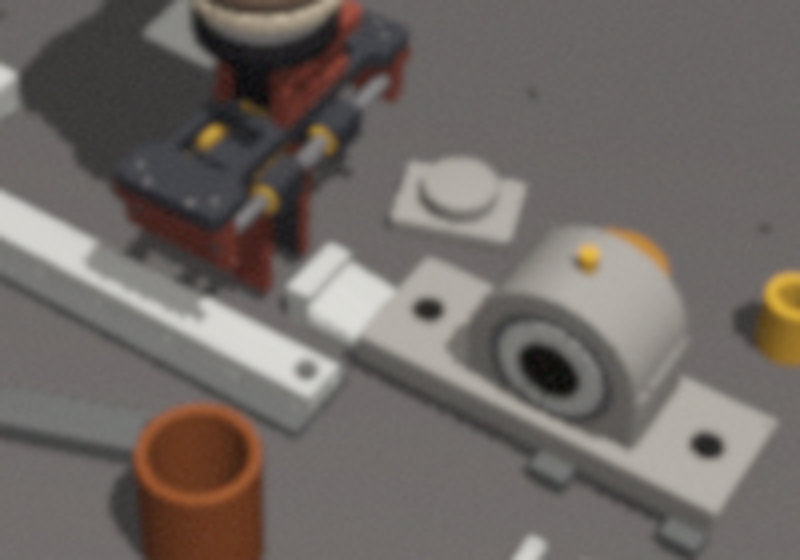

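Run:
```python
from h import *
import pickle
p=pickle.load(open("w7.pkl","rb")); q=np.load("q.npy")
def inv(W):
    c,s=np.cos(q[2]),np.sin(q[2]); d=W[:,:2]-q[:2]
    return np.round(1000*np.c_[c*d[:,0]+s*d[:,1],-s*d[:,0]+c*d[:,1]],1)
g=lambda a,z:inv(onplane("",np.array(a)/1.5,z,p)).tolist()
print("head",g([(325,323),(454,322)],.026),"foot lvl",g([(251,149),(508,149)],.032),"foot sunk",g([(251,149),(508,149)],.026),"rail end",g([(508,149),(660,150)],0.0))
```

```text
head [[-18.0, 9.0], [21.8, 9.4]] foot lvl [[-35.2, 61.3], [33.3, 61.3]] foot sunk [[-36.8, 61.0], [34.7, 61.1]] rail end [[40.7, 59.9], [90.9, 59.8]]
```

The wedge stopped hard at 24 N with its end face at y ≈ 8 (x centre about 2 mm, square), and it stayed there when I released. Next is the stop block: lift, go back behind it and lower.

carry_out(plan="0.43 0 -0.035 0 0; 0.43 0 -0.07 0 0; 0.43 0.04 -0.075 0 0; 0.43 0.08 -0.075 0 0; 0.43 0.12 -0.075 0 0; 0.43 0.16 -0.075 0 0; 0.43 0.2 -0.075 0 0; 0.43 0.24 -0.075 0 0; 0.43 0.275 -0.075 -0.001 0; 0.43 0.29 -0.075 -0.002 0")

```text
t: 9.4
ee_pos: [0.5379, -0.225, 0.086]
orientation: [[0.173, 0.001, 0.985], [-0.985, -0.003, 0.173], [0.003, -1.0, 0.001]]
contact_force: [0.1, -0.2, -0.3]
gripper_width: 0.0249
```

```bash
python3 go.py 1 -306 12
python3 - <<'E'
from h import *
im=manip.snapshot("wrist"); cv2.imwrite("pics/wrist8.png",cv2.resize(im[...,::-1],None,fx=1.5,fy=1.5))
im=manip.snapshot("side"); cv2.imwrite("pics/side8.png",cv2.resize(im[90:325,130:330,::-1],None,fx=2.5,fy=2.5))
E
```

```text
t 9.4 lane mm [ 2.000e-01 -3.127e+02  8.600e+01] tool shift [-0.0069  0.074   0.0007] turn -0.0022 F lane [ 0.1 -0.2 -0.3] w 0.0249 tilt [ 0.003 -1.     0.001]
```

View pics/wrist8.png

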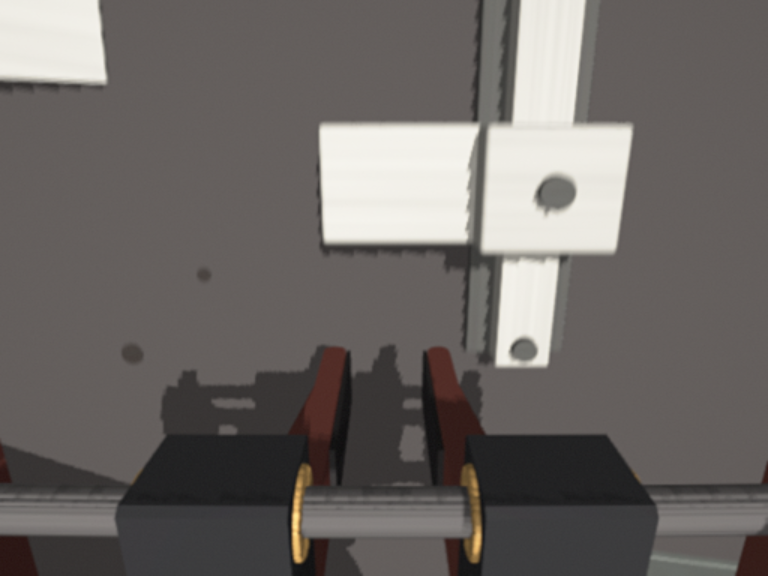

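View pics/side8.png

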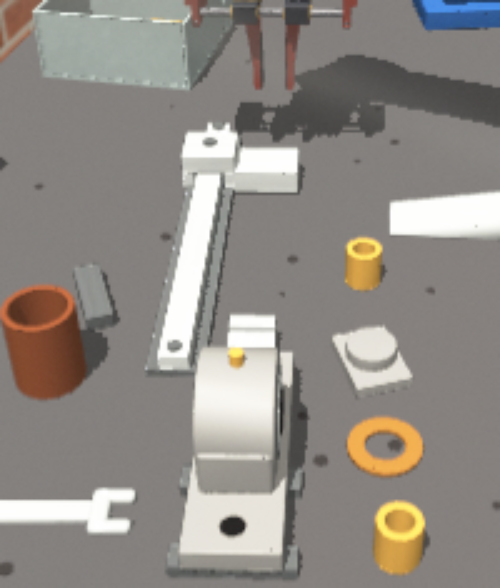

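carry_out(plan="0.43 0 0.02 0.004 -0.002; 0.43 0 0.04 0.004 -0.002; 0.43 0 0.06 0.004 -0.002; 0.43 0 0.07 0.004 -0.002; 0.43 0 0.073 0.004 -0.002; 0.43 0 0.073 0.004 -0.002; 0.43 -0.006 0.073 0.004 -0.002; 0.43 -0.012 0.073 0.004 -0.002; 0.43 -0.018 0.073 0.004 -0.002; 0.43 -0.024 0.073 0.004 -0.002")

```text
t: 10.33
ee_pos: [0.5382, -0.1951, 0.0135]
orientation: [[0.179, 0.002, 0.984], [-0.984, -0.001, 0.179], [0.001, -1.0, 0.002]]
contact_force: [0.8, -2.4, 1.0]
gripper_width: 0.0252
```

```bash
python3 go.py 4 -52 12
python3 - <<'E'
from h import *
im=manip.snapshot("wrist"); cv2.imwrite("pics/wrist9.png",cv2.resize(im[...,::-1],None,fx=1.5,fy=1.5))
E
```

```text
t 10.33 lane mm [   5.7 -283.3   13.5] tool shift [-0.2313  0.0013 -0.0009] turn 0.0039 F lane [ 0.4 -2.5  1. ] w 0.0252 tilt [ 0.001 -1.     0.002]
```

View pics/wrist9.png

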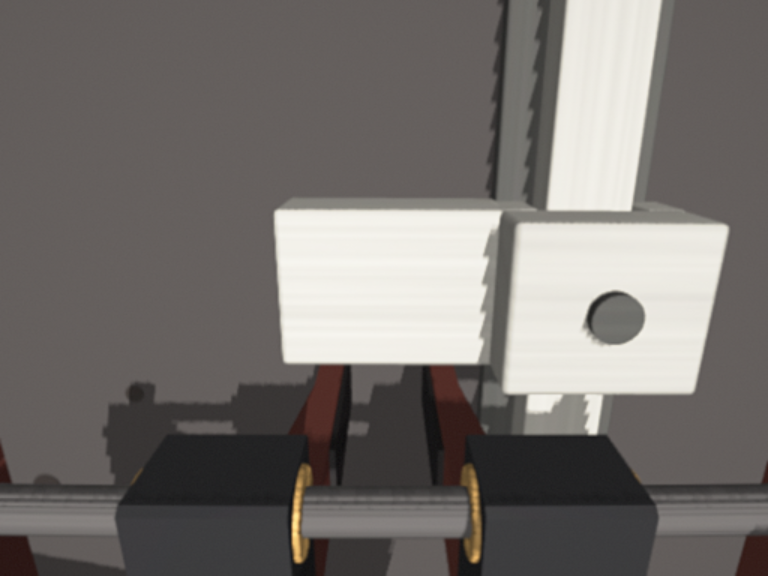

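carry_out(plan="0.43 -0.004 0 0 0; 0.43 -0.01 0 0 0; 0.43 -0.019 0 -0.0002 0.002; 0.43 -0.028 0 -0.0003 0.004; 0.43 -0.037 0 -0.0004 0.004; 0.43 -0.046 0 -0.0005 0.004; 0.43 -0.055 0 -0.0005 0.004; 0.43 -0.064 0 -0.0005 0.004; 0.43 -0.073 0 -0.0005 0.004; 0.43 -0.082 0 -0.0005 0.004")

```text
t: 11.22
ee_pos: [0.5223, -0.1139, 0.0126]
orientation: [[0.175, 0.0, 0.985], [-0.985, 0.0, 0.175], [-0.0, -1.0, 0.0]]
contact_force: [2.8, -3.4, 0.1]
gripper_width: 0.0253
```

```bash
python3 go.py 4 -52 12
```

```text
t 11.22 lane mm [   4.3 -200.6   12.6] tool shift [-0.1486  0.0006 -0.0003] turn -0.0001 F lane [ 2.2 -3.8  0.1] w 0.0253 tilt [-0. -1.  0.]
```

carry_out(plan="0.43 -0.009 0 0 0; 0.43 -0.018 0 0 0; 0.43 -0.027 0 0 0; 0.43 -0.036 0 0 0; 0.43 -0.045 0 0 0; 0.43 -0.054 0 0 0; 0.43 -0.063 0 0 0; 0.43 -0.072 0 0 0; 0.43 -0.081 0 0 0; 0.43 -0.09 0 0 0")

```text
t: 12.05
ee_pos: [0.5065, -0.0254, 0.0126]
orientation: [[0.175, -0.0, 0.985], [-0.985, 0.0, 0.175], [-0.0, -1.0, -0.0]]
contact_force: [3.4, -1.9, -0.6]
gripper_width: 0.0249
```

```bash
python3 go.py 4 -52 12
```

```text
t 12.05 lane mm [   4.2 -110.7   12.6] tool shift [-0.0587  0.0006 -0.0003] turn -0.0004 F lane [ 3.  -2.4 -0.6] w 0.0249 tilt [-0. -1. -0.]
```

carry_out(plan="0.43 -0.008 0 0 0; 0.43 -0.016 0 0 0; 0.43 -0.023 0 0 0; 0.43 -0.029 0 0 0; 0.43 -0.034 0 0 0; 0.43 -0.038 0 0 0; 0.43 -0.042 0 0 0; 0.43 -0.045 0 0 0; 0.43 -0.048 0 0 0; 0.43 -0.05 0 0 0")

```text
t: 12.88
ee_pos: [0.4978, 0.0232, 0.0126]
orientation: [[0.175, -0.0, 0.985], [-0.985, 0.0, 0.175], [-0.0, -1.0, -0.0]]
contact_force: [2.4, -1.6, -0.1]
gripper_width: 0.0249
```

carry_out(plan="0.43 -0.001 0 0 0; 0.43 -0.002 0 0 0; 0.43 -0.003 0 0 0; 0.43 -0.003 0 0 0")

```text
t: 13.22
ee_pos: [0.4973, 0.0261, 0.0126]
orientation: [[0.175, -0.0, 0.985], [-0.985, 0.0, 0.175], [-0.0, -1.0, -0.0]]
contact_force: [2.3, -1.4, 0.2]
gripper_width: 0.0249
```

```bash
python3 go.py 4 -52 12
python3 - <<'E'
from h import *
im=manip.snapshot("wrist"); cv2.imwrite("pics/wrist10.png",cv2.resize(im[...,::-1],None,fx=1.5,fy=1.5))
E
```

```text
t 13.22 lane mm [  4.2 -58.4  12.6] tool shift [-0.0064  0.0006 -0.0002] turn -0.0003 F lane [ 2.  -1.8  0.2] w 0.0249 tilt [-0. -1. -0.]
```

View pics/wrist10.png

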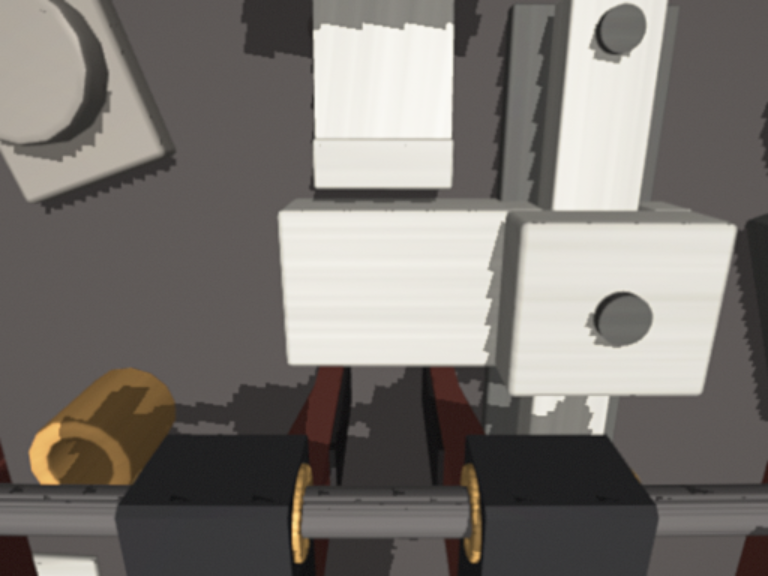

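A gap of about 6 mm is left between the stop face (row 205) and the wedge head (row 187). I'll close it slowly.

carry_out(plan="0.43 -0.001 0 0 0; 0.43 -0.002 0 0 0; 0.43 -0.003 0 0 0; 0.43 -0.004 0 0 0; 0.43 -0.0045 0 0 0; 0.43 -0.0045 0 0 0")

```text
t: 13.77
ee_pos: [0.4965, 0.0306, 0.0126]
orientation: [[0.175, -0.0, 0.985], [-0.985, 0.0, 0.175], [-0.0, -1.0, -0.0]]
contact_force: [-0.0, -1.5, 0.2]
gripper_width: 0.0252
```

carry_out(plan="0.43 -0.0005 0 0 0; 0.43 -0.001 0 0 0; 0.43 -0.001 0 0 0")

```text
t: 14.02
ee_pos: [0.4964, 0.0315, 0.0126]
orientation: [[0.175, -0.0, 0.985], [-0.985, 0.0, 0.175], [-0.0, -1.0, -0.0]]
contact_force: [0.6, -2.5, -0.0]
gripper_width: 0.0251
```

carry_out(plan="0.43 -0.0004 0 0 0; 0.43 -0.0008 0 0 0; 0.43 -0.0008 0 0 0")

```text
t: 14.27
ee_pos: [0.4963, 0.0317, 0.0126]
orientation: [[0.174, -0.0, 0.985], [-0.985, -0.0, 0.174], [0.0, -1.0, -0.0]]
contact_force: [-0.3, -4.8, -0.1]
gripper_width: 0.0249
```

```bash
python3 go.py 4 -52 12
python3 - <<'E'
from h import *
im=manip.snapshot("wrist"); cv2.imwrite("pics/wrist11.png",cv2.resize(im[...,::-1],None,fx=1.5,fy=1.5))
E
```

```text
t 14.27 lane mm [  4.2 -52.8  12.6] tool shift [-0.0008  0.0006 -0.0002] turn -0.0007 F lane [-1.2 -4.7 -0.1] w 0.0249 tilt [ 0. -1. -0.]
```

View pics/wrist11.png

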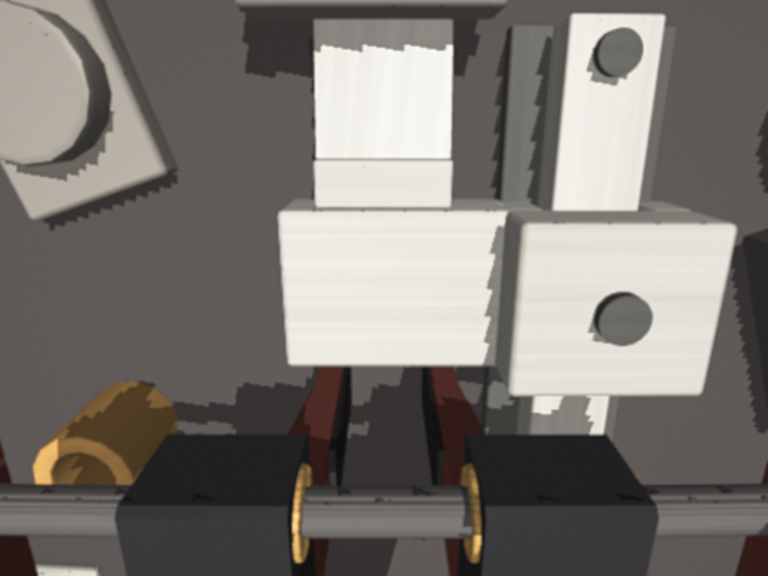

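carry_out(plan="0.43 -0.0004 0 0 0; 0.43 -0.0004 0 0 0; 0.43 -0.0004 0 0 0")

```text
t: 14.57
ee_pos: [0.4963, 0.0317, 0.0126]
orientation: [[0.174, 0.0, 0.985], [-0.985, -0.001, 0.174], [0.001, -1.0, -0.0]]
contact_force: [1.6, -5.8, -0.1]
gripper_width: 0.025
```

carry_out(plan="0.43 0.004 0 0 0; 0.43 0.012 0 0 0; 0.43 0.024 0 0 0; 0.43 0.03 -0.01 0 0; 0.43 0.03 -0.05 0 0; 0.43 0.03 -0.09 0 0; 0.43 0.05 -0.13 0 0; 0.43 0.09 -0.16 0 0; 0.43 0.12 -0.18 0 0; 0.43 0.12 -0.18 0 0")

```text
t: 15.4
ee_pos: [0.5195, -0.0922, 0.1983]
orientation: [[0.169, 0.008, 0.986], [-0.986, -0.002, 0.169], [0.003, -1.0, 0.008]]
contact_force: [-0.2, -0.6, -0.1]
gripper_width: 0.0249
```

```bash
python3 go.py 4 -52 12
python3 - <<'E'
from h import *
import pickle
pickle.dump(manip.camera_params("wrist"),open("w12.pkl","wb"))
im=manip.snapshot("wrist"); cv2.imwrite("pics/wrist12.png",cv2.resize(im[...,::-1],None,fx=1.5,fy=1.5))
im=manip.snapshot("scene"); cv2.imwrite("pics/scene12.png",cv2.resize(im[155:295,185:385,::-1],None,fx=4,fy=4,interpolation=cv2.INTER_CUBIC))
im=manip.snapshot("side"); cv2.imwrite("pics/side12.png",cv2.resize(im[130:325,130:330,::-1],None,fx=3,fy=3,interpolation=cv2.INTER_CUBIC))
E
```

```text
t 15.4 lane mm [   5.3 -178.8  198.3] tool shift [-0.1273  0.1859 -0.0036] turn -0.0064 F lane [-0.3 -0.6 -0.1] w 0.0249 tilt [ 0.003 -1.     0.008]
```

View pics/wrist12.png

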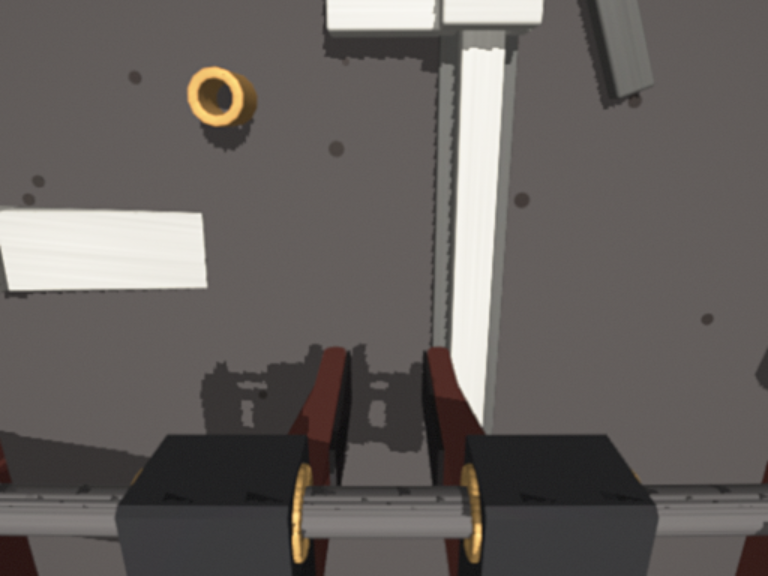

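View pics/scene12.png

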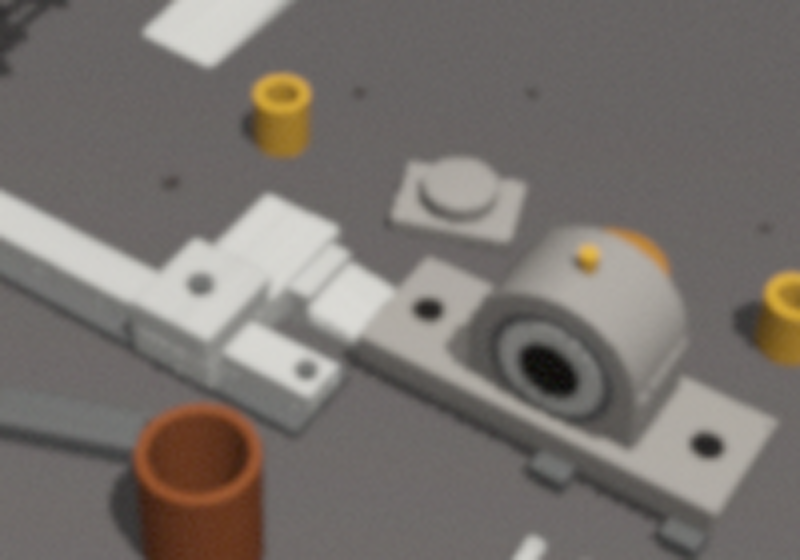

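View pics/side12.png

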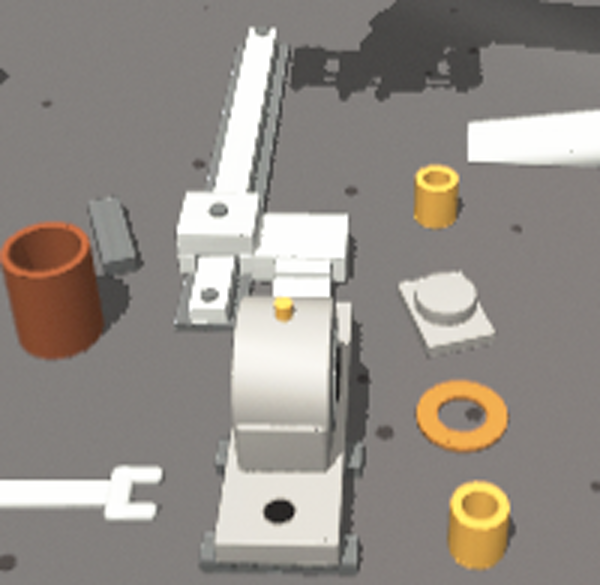

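```bash
python3 -c "
from rig import manip
s=manip.sense();print(s['t'],s['qd'].round(3),s['contact_force']);print(manip.finish_job())"
```

```text
15.55 [-0.023  0.025 -0.031  0.027 -0.005 -0.007 -0.004] [-0.11294024  0.16758045  0.01893887]
the job is handed in; nothing more can be done
None
```

I wedged the housing's front foot, brought the stop block up against the wedge head, moved the hand clear and handed the job in at about 15.6 s. It gave no verdict.

- **Wedge:** I used the 110 mm wedge in the lane, the smallest of the three. It sat about 3° askew, so I pushed it along its own axis with two fingertips first, then straightened it.
    - **Force:** it took about 10–12 N while lifting the foot, then stopped hard. The force climbed to 24 N with almost no further movement.
    - **Position:** its end face is at y ≈ 8 mm, inside the 6–9 mm range, and it sits square, about 2 mm off the lane's centre line. It did not move when I backed off.
- **Stop block:** I pushed it on the back of its tongue, with about 2–4 N of friction, until it met the wedge head. Contact came within about 1 mm of the hand position predicted from the wedge push. I ended at 5.8 N, too little to drive the wedge further.
- **Final pictures:** the stop face shows against the wedge head with no visible gap, and the housing's rear end has dropped onto its seat. The other parts look unmoved in the parts of the scene I compared, and the hand was clear, about 0.2 m above the bench.
- **Less certain:** the camera measurement could not by itself tell level from sunk. That the housing is level rests on the hard stop, the wedge's depth and the drop of the rear end. My first estimate of the lane was also 2–3 mm off in x, which I corrected from the wrist camera before touching anything.

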